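# Fetch the bellows capsule from behind the parts in a vaporizer kit tray

### The job

The bellows capsule is needed next, but it stands at the back of the kit tray, hemmed in by the wick sleeve, the valve and the filler block: first stand those three upright on the yellow mat, then set the capsule upright in the round well of the vaporizer base, flat on the well's floor, and only then put the three back upright in the tray, each on the very spot where it stood. Do not drop the capsule or knock any of the parts over, and leave the control dial and the sight-glass ring in the tray where they lie.

Things in the scene. Friction and masses are not known exactly. Their poses are not given: they have to be found in the camera images.
- sleeve: wick sleeve: upright open steel tube with rows of small dark holes, outside diameter 50, wall 4, height 115 mm, 0.5 kg. Origin: centre of its underside; z is its axis. Take it by its outside near the top. It stands on one of three spots about the capsule in the kit tray (which of sleeve, valve and block stands on which spot varies)
- valve: valve: upright steel cylinder, diameter 50, from 0 to 80 mm height, with two black seals, a narrow neck above it, and on top a knurled brass head, diameter 44, from 90 to 118 mm height; 0.7 kg. Origin: centre of its underside; z is its axis. Take it by the brass head. Stands on one of the three spots
- block: filler block: upright plain aluminium block, 44 mm along its x, 36 mm along its y, 100 mm high, with a black cap, diameter 28 and 12 mm high, on top (112 mm in all) and a thin sight window on its -x side; 0.42 kg. Origin: centre of its underside. Take it across either pair of faces near the top. Stands on one of the three spots
- capsule: bellows capsule: squat ribbed copper bellows, diameter 44, from 5 to 36 mm height (take it there), on a brass foot flange, diameter 50, under a brass top plate, diameter 42; 40 mm high in all, 0.16 kg. Origin: centre of its underside; z is its axis. Stands 30 mm along x from the tray's centre; the tall parts, in front and on both sides (centres 58 mm away), leave no room for fingers
- chamber: vaporizer base, fixed: round grey casting, diameter 112, clamped on a square aluminium plate 140 x 140 x 12 mm. It has a shallow round well in the middle of its top, diameter 66 and 12 mm deep. Origin: centre of the plate's underside, on the bench; the well is centred over it, the well's floor is 42 mm and the rim 54 mm above the origin. Stands to the left or to the right of the tray
- mat: yellow service mat, fixed, 280 mm along its x, 150 mm along its y, 2 mm thick; the side area, clear at the start. Origin: centre of its underside, on the bench. Lies on the other side of the tray from the vaporizer base
- tray: kit tray, fixed: shallow aluminium tray, 190 mm along its x (away from the robot), 270 mm along its y, rim 16 mm high and 3 mm thick, flat floor 3 mm above its origin. Origin: centre of its underside, on the bench. The three tall parts stand at about (-28, 0), (30, 58) and (30, -58) mm in its x, y
- dial: control dial, lying in the tray's near left corner, black ribbed disc, diameter 58 (over its ribs), 24 mm high; to be left alone. Origin: centre of its underside
- glassring: sight-glass ring, lying in the tray's near right corner: steel ring, outside diameter 44, hole 28, 9 mm thick; to be left alone. Origin: centre of its underside
Mind the look-alikes: they are no part of the job. Of the things like the capsule, leave any that is black or green; of the rest the smaller one is meant.

How it is judged (in metres and radians):
On the way, in this order (a step that is already met when the one before it is completed fails the run):
1. sleeve, valve and filler block all stand upright on the yellow mat, let go (x of sleeve in the frame of mat between -0.133 and 0.133 m and y of sleeve in the frame of mat between -0.068 and 0.068 m and z of sleeve in the frame of mat between -0.003 and 0.008 m and angle between each of sleeve, valve, block's own z axis and vertical below 0.1 rad and contact force between the fingers and sleeve below 0.5 N and linear speed of each of sleeve, valve, block below 0.02 m/s and x of valve in the frame of mat between -0.133 and 0.133 m and y of valve in the frame of mat between -0.068 and 0.068 m and z of valve in the frame of mat between -0.003 and 0.008 m and contact force between the fingers and valve below 0.5 N and x of block in the frame of mat between -0.133 and 0.133 m and y of block in the frame of mat between -0.068 and 0.068 m and z of block in the frame of mat between -0.003 and 0.008 m and contact force between the fingers and block below 0.5 N), for 0.2 s.
2. the capsule stands upright on the floor of the vaporizer base's well, let go, while the three others still stand on the mat (all of step 1 and horizontal distance between capsule and chamber below 0.011 m and z of capsule in the frame of chamber between 0.039 and 0.046 m and angle between capsule's own z axis and vertical below 0.1 rad and contact force between the fingers and capsule below 0.5 N and linear speed of capsule below 0.02 m/s), for 0.2 s.
At the end, for the whole second after the job is handed in: Capsule upright in the well (axis within 11 mm of the well's), foot on its floor; sleeve, valve and block each upright within 13 mm of where they stood at the start; upright means within 0.1 rad; all let go and at rest (horizontal distance between capsule and chamber below 0.011 m and z of capsule in the frame of chamber between 0.039 and 0.046 m and angle between each of capsule, sleeve, valve, block's own z axis and vertical below 0.1 rad and contact force between the fingers and capsule below 0.5 N and linear speed of each of capsule, sleeve, valve, block below 0.02 m/s and distance of each of sleeve, valve, block from where it was at the start of the episode below 0.013 m and contact force between the fingers and sleeve below 0.5 N and contact force between the fingers and valve below 0.5 N and contact force between the fingers and block below 0.5 N); the robot touches nothing.
It fails at once if the control dial is moved more than 15 mm (distance of dial from where it was at the start of the episode above 0.015 m).
It fails at once if the sight-glass ring is moved more than 15 mm (distance of glassring from where it was at the start of the episode above 0.015 m).
It fails at once if one of the parts is knocked over (tilted more than 0.6 rad) (angle between any of sleeve, valve, block, capsule's own z axis and vertical above 0.6 rad).
It fails at once if the capsule is dropped (falls faster than 0.6 m/s while not held, a drop of about 18 mm) (contact force between the fingers and capsule below 0.05 N and linear speed of capsule above 0.6 m/s).
It also fails if it takes over 141 s, if anything falls off the work surface, if the arm or the gripper's body presses on something with over 40 N, if the wrist force passes 120 N, or if a joint passes its speed limit or range.

### The arm

A 6-joint arm with a two-finger parallel gripper is mounted at the origin on the work surface. World frame = base frame: x ahead of the robot, y to its left, z up, the work surface at z = 0. Lengths are in mm, angles in rad, forces in N, time in s.
With the tool pointing down it reaches from about 350 to 975 mm from the base axis. Payload 7.1 kg.
Tool frame: the origin (TCP) lies at the very end of the fingers, on their centre line; the grasp point (between the pads) lies ctrl.hold_point_z behind it (ctrl.hold_point_z is the distance from the TCP to the grasp point, in mm); z points along the fingers, y is the line along which they close (so a half turn about z gives the same grasp; the last joint's range is limited). The gripper opens to 88 mm and grips with 3 to 60 N. Pads are 20 mm wide; open, the fingers measure 115 mm over their backs; the gripper's body (75 mm by 178 mm) begins 61 mm behind the grasp point.
Start: joints at [1.287, 0.423, 1.63, -0, 1.089, -0.019], TCP at [163.541, 603.207, 222.675] pointing down, gripper open.
Joint ranges: [-3, 3], [-0.9, 2.11], [0.09, 2.58], [-1.31, 4.45], [0.11, 2.69], [-2.54, 2.54]. Speed limits (rad/s): [2.39, 2.39, 3.01, 3.14, 3.14, 3.14].

### API

Orientations are given as a rotation vector (axis times angle).
In Python, from workcell import ctrl gives the robot as it stands. The module is installed in compiled form; this text tells all that it offers.
- The arm moves only by the shell command python3 -m creep 'ROWS'. ROWS is JSON, a list of rows, each an object with "translation": the shift along the tool's x, y, z in mm, a list of three; "angular": the turn, a rotation vector about the tool's x, y, z in rad, a list of three; "jaw": the opening, from 0 (shut) to 1 (fully open). A call has exactly 8 rows; each row is the pose to reach, as a shift and turn from the pose commanded when the call began, along the tool's axes at that moment; what a row does not reach only later rows make up. A row lasts 1/8 s, in which the tool goes at most 62.5 mm and 10.7 degrees, less where a joint would pass 70% of its speed; a pose out of reach is approached as far as the arm can. A call with a gripper value outside its range is refused whole. The fingers move at their own pace and stop on an object; the grip force is fixed at half the most. Time passes only in rows, so rows that repeat a pose let the fingers close, or fill a call up. It gives the time, the measured TCP pose, the force, the opening and the grip force at its end, in the units of the state.
- ctrl.get_obs(): the state, without advancing time (a new reading comes with each control period).
- ctrl.get_image(name): name is "scene" or "top" or "wrist"; returns the picture (400x640x3 uint8, red, green, blue); there is no depth.
- ctrl.camera_info(name): a dict with "camera_matrix" (3x3 intrinsics, pixels), "world_from_camera" (4x4, takes a point from camera to world coordinates). Camera axes: x right, y up, looking along -z (the intrinsics and any distortion apply to the point x, -y, -z); pixel columns grow to the right and rows downward; lengths in mm; the calibration is good to about 2 mm. A picture is of the moment at which its call begins: read the wrist's pose just before it. camera_info takes no time and is no camera call; for the wrist camera it gives the pose at the moment of the call.
- ctrl.close_job(): hands the job in; it is judged then, once.
Trained networks look in the newest picture that a camera, given by its name, has taken for a name from the list of things; names that differ only in an ending like _2 or _b are one class to them, and where a whole thing is asked for, a point or a joint stands for the part that bears it (a point fixed in the world has none). Each returns a list of dicts, best first, with "score" (0 to 1); they miss things now and then, are a little off and sometimes report something else, mostly with a low value. They report only what shows in the picture. A call takes as long as a camera call. They do not tell look-alikes from the thing itself.
- ctrl.look_for(camera, label): "rect" ([left, top, right, bottom] in pixels, round what is visible of it).
The state is a dict: "t": time; "qpos": joint angles; "qvel": joint speeds; "joint_torque": joint torques, N m; "ee_pos": TCP position; "orientation": TCP orientation; "ft_force": force on the tool from outside, world axes, zero at the start; "moment": the same for the moment, N m; "width": finger opening in mm; "grasp_force": force on a finger pad.
Only numpy, scipy, OpenCV 4.12 (cv2) and the standard library are available. Lean on these libraries where they do the work, as an engineer would, in place of code of your own. Each camera call takes 0.05 s, during which the arm holds its last target. There are 200 camera calls.

## Working session

There is one attempt and no reset: what is moved stays moved. The work goes in short steps, Python scripts to look and compute and a shell command to move; the robot and the scene stay as the last step left them, time stands still between calls to the robot, and variables do not carry over. Pictures are saved under pics/ and viewed, at most 14 in all, crops included, and the job is handed in when it is done.

```bash
mkdir -p pics
cat > h.py <<'E'
from workcell import ctrl
import numpy as np, cv2
def snap(c,n):
    im=ctrl.get_image(c); cv2.imwrite(f'pics/{n}.png',im[:,:,::-1]); return im
def px2w(c,u,v,z,info=None):
    i=info or ctrl.camera_info(c); K=np.array(i['camera_matrix']);T=np.array(i['world_from_camera'])
    d=np.linalg.inv(K)@[u,v,1]; d=T[:3,:3]@[d[0],-d[1],-d[2]]; o=T[:3,3]
    return o+d*(z-o[2])/d[2]
def w2px(c,p):
    i=ctrl.camera_info(c); K=np.array(i['camera_matrix']);T=np.array(i['world_from_camera'])
    q=T[:3,:3].T@(np.array(p)-T[:3,3]); r=K@[q[0],-q[1],-q[2]]; return r[:2]/r[2]
E
python3 - <<'E'
from h import *
o=ctrl.get_obs();print(o, ctrl.hold_point_z)
for c in ['scene','top']:
    snap(c,c+'0'); i=ctrl.camera_info(c); print(c,i)
    for l in ['sleeve','valve','block','capsule','chamber','mat','tray','dial','glassring']:
        print(l,[(np.round(d['rect']).tolist(),round(d['score'],2)) for d in ctrl.look_for(c,l)][:3])
E
```

```text
{'t': 0.0, 'qpos': array([ 1.28701039e+00,  4.23835315e-01,  1.63070851e+00,  3.08962448e-05,
        1.08862218e+00, -1.90021621e-02]), 'qvel': array([ 0.00072791, -0.00016238,  0.00087852,  0.00098147, -0.00035898,
        0.00116498]), 'joint_torque': array([-2.23131872e-03, -5.44604051e+01, -2.73664677e+01,  6.42397162e-02,
        2.25569849e-02, -7.49137780e-05]), 'ee_pos': array([163.36958407, 602.67278663, 221.8978932 ]), 'orientation': array([-4.14694744e-01, -3.11383460e+00,  2.43645004e-03]), 'ft_force': array([-1.24061597,  0.56004547,  0.46900311]), 'moment': array([-0.00625798,  0.0087724 , -0.04329581]), 'grasp_force': 0.0, 'width': 87.65318341760009} 18.700000000000003
scene {'camera_matrix': array([[509.23918025,   0.        , 321.2287464 ],
       [  0.        , 509.23918025, 196.24170043],
       [  0.        ,   0.        ,   1.        ]]), 'world_from_camera': array([[ 7.90575097e-01, -4.21955218e-01,  4.43784644e-01,
         1.10173541e+03],
       [ 6.12177533e-01,  5.26649786e-01, -5.89812403e-01,
        -6.81780001e+02],
       [ 1.51553338e-02,  7.37965986
[... 1020 characters left out ...]
6022e-02,  9.96910423e-01,
         9.90547295e+02],
       [ 0.00000000e+00,  0.00000000e+00,  0.00000000e+00,
         1.00000000e+00]])}
sleeve [([335.0, 215.0, 352.0, 238.0], 0.73), ([305.0, 201.0, 326.0, 220.0], 0.7)]
valve [([349.0, 193.0, 375.0, 213.0], 0.68)]
block [([332.0, 216.0, 350.0, 240.0], 0.55), ([351.0, 192.0, 374.0, 214.0], 0.36)]
capsule [([248.0, 165.0, 270.0, 186.0], 0.74), ([224.0, 192.0, 244.0, 206.0], 0.72), ([350.0, 192.0, 369.0, 213.0], 0.72)]
chamber [([174.0, 224.0, 235.0, 282.0], 0.57)]
mat [([428.0, 187.0, 487.0, 295.0], 0.68)]
tray [([285.0, 174.0, 400.0, 260.0], 0.69)]
dial [([294.0, 230.0, 322.0, 252.0], 0.77)]
glassring [([426.0, 187.0, 489.0, 292.0], 0.39)]
```

View pics/top0.png

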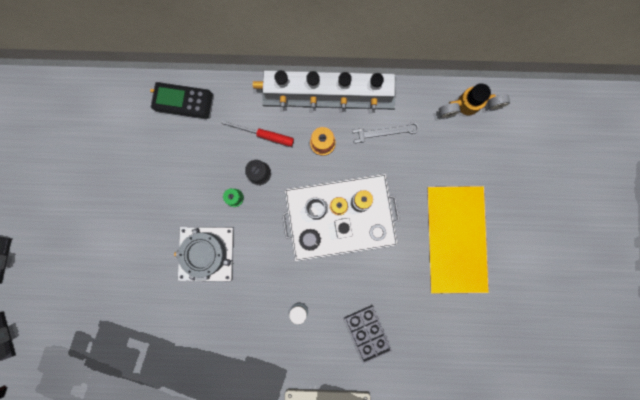

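View pics/scene0.png

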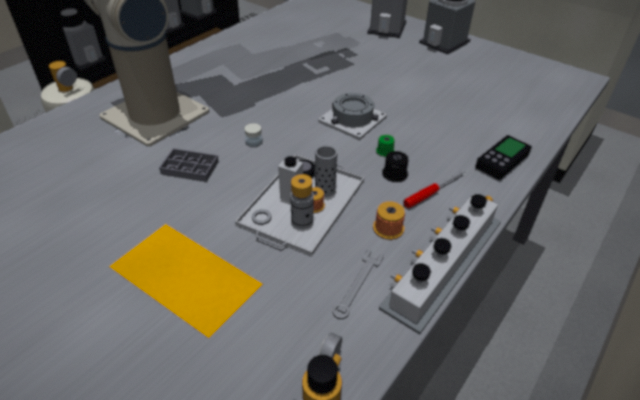

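The top picture shows the block in the front at (344,228), the sleeve at the left (317,208), the valve at the right (363,199), and the capsule between them at (340,205). The mat is at (458,240) and the base at (205,254). The look-alikes outside the tray (orange, black and green) are to be ignored.

Run:
```python
from h import *
im=cv2.imread('pics/top0.png')
hsv=cv2.cvtColor(im,cv2.COLOR_BGR2HSV)
m=cv2.inRange(hsv,(18,150,120),(32,255,255)); m[:,:420]=0; m[:180]=0
c=max(cv2.findContours(m,0,1)[0],key=cv2.contourArea); r=cv2.minAreaRect(c); print('mat',r)
b=np.array([px2w('top',*p,2)[:2] for p in cv2.boxPoints(r)]);print(b.round(),b.mean(0), np.linalg.norm(np.diff(b,axis=0),axis=1))
for n,u,v,z in [('sleeve',317,208,118),('valve',363,199.5,121),('block',344,228,115),('cap',340,205,43),('chamber',203,254.5,54),('dial',310,240,27),('ring',378,232,12)]: print(n,px2w('top',u,v,z).round(1))
print('tray',[px2w('top',u,v,16).round(1).tolist() for u,v in [(287,190),(385,176),(396,245),(298,259)]])
print(ctrl.camera_info('wrist'))
from scipy.spatial.transform import Rotation as R
print(R.from_rotvec(ctrl.get_obs()['orientation']).as_matrix().round(3))
```

```text
mat ((457.54833984375, 239.49842834472656), (106.84764099121094, 56.84139633178711), 88.15238952636719)
[[ 637. -252.]
 [ 647. -403.]
 [ 366. -411.]
 [ 357. -263.]] [ 501.65178623 -332.18475344] [151.60404158 280.62266101 148.25080485]
sleeve [565.6  37.8 118. ]
valve [588.6 -69.6 121. ]
block [520.6 -27.  115. ]
cap [579.5 -18.4  43. ]
chamber [444.6 321.5  54. ]
dial [487.9  56.1  27. ]
ring [ 513.6 -120.8   12. ]
tray [[617.0, 121.6, 16.0], [661.6, -136.0, 16.0], [481.3, -167.6, 16.0], [437.6, 86.2, 16.0]]
{'camera_matrix': array([[359.84536463,   0.        , 319.37157563],
       [  0.        , 359.84536463, 193.89178986],
       [  0.        ,   0.        ,   1.        ]]), 'world_from_camera': array([[ 2.61841154e-01, -9.24199770e-01, -2.78017976e-01,
         8.81611436e+01],
       [ 9.65110983e-01,  2.50737372e-01,  7.54424305e-02,
         6.24805960e+02],
       [-1.43803566e-05, -2.88072135e-01,  9.57608712e-01,
         3.86359818e+02],
       [ 0.00000000e+00,  0.00000000e+00,  0.00000000e+00,
         1.00000000e+00]])}
[[-0.965  0.262 -0.   ]
 [ 0.262  0.965 -0.   ]
 [ 0.    -0.    -1.   ]]
```

```bash
cat >> h.py <<'E'
from scipy.spatial.transform import Rotation as R
def plan(*targets):  # targets (x,y,z,yaw of tool x deg), all down; shift from current pose
    o=ctrl.get_obs(); M=R.from_rotvec(o['orientation']).as_matrix()
    for x,y,z,yw in targets:
        a=np.radians(yw); c,s=np.cos(a),np.sin(a)
        T=np.array([[c,s,0],[s,-c,0],[0,0,-1]])
        print('tr',(M.T@(np.array([x,y,z])-o['ee_pos'])).round(1).tolist(),'rot',R.from_matrix(M.T@T).as_rotvec().round(3).tolist())
E
python3 - <<'E'
from h import *
plan((550,-24,260,100.3))
E
```

```text
tr [-537.2, -504.2, -37.3] rot [-0.0, -0.0, 1.126]
```

```bash
python3 -m creep '[{"translation":[-45,-42,-37],"angular":[0,0,0.15],"jaw":1},{"translation":[-90,-84,-37],"angular":[0,0,0.3],"jaw":1},{"translation":[-134,-126,-37],"angular":[0,0,0.45],"jaw":1},{"translation":[-179,-168,-37],"angular":[0,0,0.6],"jaw":1},{"translation":[-224,-210,-37],"angular":[0,0,0.75],"jaw":1},{"translation":[-268,-252,-37],"angular":[0,0,0.9],"jaw":1},{"translation":[-313,-294,-37],"angular":[0,0,1.05],"jaw":1},{"translation":[-358,-336,-37],"angular":[0,0,1.126],"jaw":1}]'
python3 - <<'E'
from h import *
plan((550,-24,260,100.3))
E
```

```text
t: 2.0
ee_pos: [422.0, 183.5, 260.1]
orientation: [2.016, 2.409, 0.002]
ft_force: [0.5, -0.2, -0.6]
width: 87.7
grasp_force: 0.0
tr [-226.8, 89.5, 0.1] rot [0.001, -0.0, -0.003]
```

```bash
python3 -m creep '[{"translation":[-50,20,0],"angular":[0,0,0],"jaw":1},{"translation":[-100,40,0],"angular":[0,0,0],"jaw":1},{"translation":[-150,60,0],"angular":[0,0,0],"jaw":1},{"translation":[-200,80,0],"angular":[0,0,0],"jaw":1},{"translation":[-227,89,0],"angular":[0,0,0],"jaw":1},{"translation":[-227,89,0],"angular":[0,0,0],"jaw":1},{"translation":[-227,89,0],"angular":[0,0,0],"jaw":1},{"translation":[-227,89,0],"angular":[0,0,0],"jaw":1}]'
python3 - <<'E'
from h import *
im=snap('wrist','w1')
for l,z in [('sleeve',118),('valve',121),('block',115),('capsule',43),('dial',27),('glassring',12)]:
    for d in ctrl.look_for('wrist',l)[:2]:
        r=d['rect']; print(l,np.round(r).tolist(),round(d['score'],2),px2w('wrist',(r[0]+r[2])/2,(r[1]+r[3])/2,z).round(1))
E
```

```text
t: 3.0
ee_pos: [548.7, -21.1, 259.8]
orientation: [-2.011, -2.413, 0.0]
ft_force: [0.4, 0.2, 0.5]
width: 88.0
grasp_force: 0.0
sleeve [328.0, 80.0, 387.0, 144.0] 0.7 [570.7  42.6 118. ]
valve [327.0, 183.0, 381.0, 264.0] 0.74 [588.  -53.7 121. ]
valve [254.0, 50.0, 308.0, 104.0] 0.64 [504.5  58.4 121. ]
block [269.0, 138.0, 319.0, 197.0] 0.84 [526.5 -14.2 115. ]
capsule [323.0, 138.0, 374.0, 181.0] 0.8 [580.  -11.5  43. ]
capsule [470.0, 111.0, 551.0, 178.0] 0.65 [746.  35.  43.]
dial [252.0, 51.0, 309.0, 104.0] 0.9 [494.3  57.5  27. ]
dial [267.0, 137.0, 318.0, 195.0] 0.61 [521.5 -33.5  27. ]
```

View pics/w1.png

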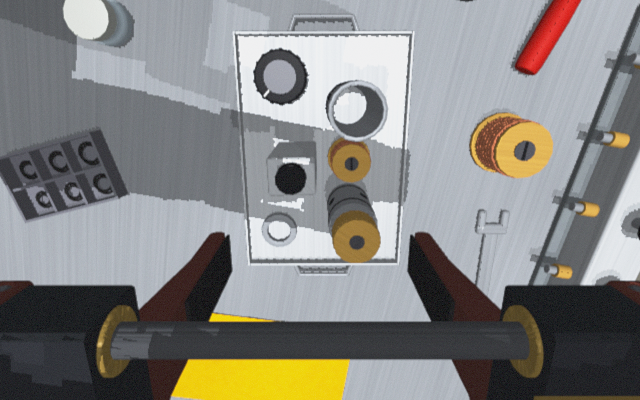

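The wrist picture shows the sleeve's top rim at about (358,108), the valve head's top at (357,240), the block's cap at (291,178) and the capsule's top plate at (351,161). The block is aligned with the tray.

Run:
```python
from h import *
p={}
for n,u,v,z in [('sleeve',356.5,109,118),('valve',357,241,121),('block',291,178.5,115),('cap',351,161,43),('dial',281,76,27),('ring',279.5,229,12)]:
    p[n]=px2w('wrist',u,v,z); print(n,p[n].round(1))
t=np.array([px2w('wrist',u,v,16)[:2] for u,v in [(235,33),(411,33),(400,262),(249,264)]]);print(t.round(1),t.mean(0),[np.linalg.norm(t[i]-t[i-1]).round() for i in range(4)])
d=p['valve']-p['sleeve'];print(np.linalg.norm(d[:2]),np.degrees(np.arctan2(d[0],-d[1])))
```

```text
sleeve [569.7  44.3 118. ]
valve [594.3 -70.6 121. ]
block [525.6 -24.8 115. ]
cap [583.5 -13.2  43. ]
dial [494.9  59.3  27. ]
ring [ 518.2 -117.9   12. ]
[[ 440.2   92.9]
 [ 620.7  125.8]
 [ 673.6 -133.2]
 [ 487.7 -169.9]] [555.54194583 -21.08724352] [np.float64(267.0), np.float64(183.0), np.float64(264.0), np.float64(189.0)]
117.47021453676541 12.112837729957048
```

Run:
```python
from h import *
print(ctrl.get_obs()['ee_pos'])
plan((594.3,-70.6,140,100.3),(594.3,-70.6,88,100.3))
```

```text
[549.2445656  -21.81683114 259.76342614]
tr [-56.1, 35.6, 119.8] rot [0.0, 0.0, 0.001]
tr [-56.1, 35.6, 171.8] rot [0.0, 0.0, 0.001]
```

```bash
python3 -m creep '[{"translation":[-28,18,40],"angular":[0,0,0],"jaw":1},{"translation":[-56,36,80],"angular":[0,0,0],"jaw":1},{"translation":[-56,36,110],"angular":[0,0,0],"jaw":1},{"translation":[-56,36,110],"angular":[0,0,0],"jaw":1},{"translation":[-56,36,110],"angular":[0,0,0],"jaw":1},{"translation":[-56,36,110],"angular":[0,0,0],"jaw":1},{"translation":[-56,36,110],"angular":[0,0,0],"jaw":1},{"translation":[-56,36,110],"angular":[0,0,0],"jaw":1}]'
python3 - <<'E'
from h import *
snap('wrist','w2')
plan((594.3,-70.6,88,100.3))
print(w2px('wrist',(594.3,-70.6,121)))
E
```

```text
t: 4.35
ee_pos: [595.0, -70.7, 150.4]
orientation: [2.012, 2.412, 0.001]
ft_force: [0.4, 0.1, -0.6]
width: 87.6
grasp_force: 0.0
tr [0.2, -0.6, 62.2] rot [0.001, 0.0, 0.0]
[316.25721514 229.77241465]
```

View pics/w2.png

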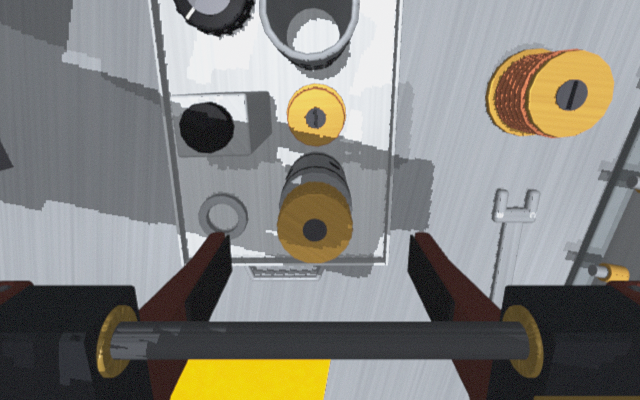

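The valve head's top is at (314,230) and the projected estimate is (316,230), so they agree. I'll descend and grip.

```bash
python3 -m creep '[{"translation":[0,0,20],"angular":[0,0,0],"jaw":1},{"translation":[0,0,40],"angular":[0,0,0],"jaw":1},{"translation":[0,-1,58],"angular":[0,0,0],"jaw":1},{"translation":[0,-1,62],"angular":[0,0,0],"jaw":1},{"translation":[0,-1,62],"angular":[0,0,0],"jaw":1},{"translation":[0,-1,62],"angular":[0,0,0],"jaw":0.3},{"translation":[0,-1,62],"angular":[0,0,0],"jaw":0.3},{"translation":[0,-1,62],"angular":[0,0,0],"jaw":0.3}]'
python3 -m creep '[{"translation":[0,0,0],"angular":[0,0,0],"jaw":0.3},{"translation":[0,0,0],"angular":[0,0,0],"jaw":0.3},{"translation":[0,0,0],"angular":[0,0,0],"jaw":0.3},{"translation":[0,0,-5],"angular":[0,0,0],"jaw":0.3},{"translation":[0,0,-15],"angular":[0,0,0],"jaw":0.3},{"translation":[0,0,-35],"angular":[0,0,0],"jaw":0.3},{"translation":[0,0,-60],"angular":[0,0,0],"jaw":0.3},{"translation":[0,0,-70],"angular":[0,0,0],"jaw":0.3}]'
python3 - <<'E'
from h import *
plan((590,-300,158,100.3),(590,-300,87.5,100.3))
E
```

```text
t: 5.4
ee_pos: [594.0, -71.0, 88.1]
orientation: [2.012, 2.412, 0.001]
ft_force: [0.5, 0.6, -0.2]
width: 61.3
grasp_force: 0.0
t: 6.4
ee_pos: [595.0, -71.1, 160.3]
orientation: [2.011, 2.41, 0.003]
ft_force: [-0.0, 0.0, -6.0]
width: 43.7
grasp_force: 30.0
tr [-224.3, -45.9, 2.4] rot [0.003, 0.001, 0.0]
tr [-224.2, -46.1, 72.9] rot [0.003, 0.001, 0.0]
```

```bash
python3 -m creep '[{"translation":[-30,-6,0],"angular":[0,0,0],"jaw":0.3},{"translation":[-75,-15,0],"angular":[0,0,0],"jaw":0.3},{"translation":[-120,-25,0],"angular":[0,0,0],"jaw":0.3},{"translation":[-165,-34,0],"angular":[0,0,0],"jaw":0.3},{"translation":[-205,-42,0],"angular":[0,0,0],"jaw":0.3},{"translation":[-224,-46,0],"angular":[0,0,10],"jaw":0.3},{"translation":[-224,-46,20],"angular":[0,0,0],"jaw":0.3},{"translation":[-224,-46,40],"angular":[0,0,0],"jaw":0.3}]' 2>&1 | head -3
python3 - <<'E'
from h import *
o=ctrl.get_obs();print(o['t'],o['qpos'])
plan((590,-300,87.5,100.3))
E
```

```text
t: 7.4
ee_pos: [588.4, -299.8, 117.2]
orientation: [2.012, 2.412, 0.0]
7.4 [-4.89315703e-01  5.97707505e-01  1.61113772e+00  7.22061724e-05
  9.32593162e-01 -6.69626478e-01]
tr [-0.5, 1.5, 29.7] rot [0.0, 0.0, 0.0]
```

One row there had a mistyped rotation. The turn limit capped it, the next row undid it, and the orientation is back where it should be. Lowering and releasing next.

```bash
python3 -m creep '[{"translation":[0,0,12],"angular":[0,0,0],"jaw":0.3},{"translation":[0,0,22],"angular":[0,0,0],"jaw":0.3},{"translation":[0,0,28],"angular":[0,0,0],"jaw":0.3},{"translation":[0,0,30],"angular":[0,0,0],"jaw":0.3},{"translation":[0,0,30],"angular":[0,0,0],"jaw":0.3},{"translation":[0,0,30],"angular":[0,0,0],"jaw":0.3},{"translation":[0,0,30],"angular":[0,0,0],"jaw":0.3},{"translation":[0,0,30],"angular":[0,0,0],"jaw":0.3}]'
```

```text
t: 8.4
ee_pos: [588.7, -299.6, 87.9]
orientation: [2.012, 2.412, 0.0]
ft_force: [-0.0, 0.4, -5.3]
width: 43.5
grasp_force: 30.0
```

```bash
python3 -m creep '[{"translation":[0,0,0.5],"angular":[0,0,0],"jaw":0.3},{"translation":[0,0,1],"angular":[0,0,0],"jaw":0.3},{"translation":[0,0,1],"angular":[0,0,0],"jaw":0.3},{"translation":[0,0,1],"angular":[0,0,0],"jaw":0.9},{"translation":[0,0,1],"angular":[0,0,0],"jaw":0.9},{"translation":[0,0,1],"angular":[0,0,0],"jaw":0.9},{"translation":[0,0,1],"angular":[0,0,0],"jaw":0.9},{"translation":[0,0,1],"angular":[0,0,0],"jaw":0.9}]'
python3 -m creep '[{"translation":[0,0,-20],"angular":[0,0,0],"jaw":1},{"translation":[0,0,-50],"angular":[0,0,0],"jaw":1},{"translation":[0,0,-70],"angular":[0,0,0],"jaw":1},{"translation":[0,0,-70],"angular":[0,0,0],"jaw":1},{"translation":[0,0,-70],"angular":[0,0,0],"jaw":1},{"translation":[0,0,-70],"angular":[0,0,0],"jaw":1},{"translation":[0,0,-70],"angular":[0,0,0],"jaw":1},{"translation":[0,0,-70],"angular":[0,0,0],"jaw":1}]'
python3 - <<'E'
from h import *
plan((525.6,-24.8,150,100.8),(525.6,-24.8,74,100.8))
E
```

```text
t: 9.4
ee_pos: [588.6, -299.6, 86.7]
orientation: [2.013, 2.412, 0.0]
ft_force: [-0.5, -0.6, 0.4]
width: 78.7
grasp_force: 0.0
t: 10.4
ee_pos: [588.4, -299.5, 156.1]
orientation: [-2.012, -2.412, 0.0]
ft_force: [-0.2, 0.2, -0.5]
width: 87.6
grasp_force: 0.0
tr [281.5, -12.6, 6.3] rot [-0.001, -0.0, -0.008]
tr [281.5, -12.6, 82.3] rot [-0.001, -0.0, -0.008]
```

```bash
python3 -m creep '[{"translation":[50,-2,0],"angular":[0,0,0],"jaw":1},{"translation":[105,-5,0],"angular":[0,0,0],"jaw":1},{"translation":[160,-7,0],"angular":[0,0,0],"jaw":1},{"translation":[215,-10,0],"angular":[0,0,0],"jaw":1},{"translation":[260,-12,0],"angular":[0,0,0],"jaw":1},{"translation":[281.5,-12.6,6],"angular":[0,0,0],"jaw":1},{"translation":[281.5,-12.6,6],"angular":[0,0,0],"jaw":1},{"translation":[281.5,-12.6,6],"angular":[0,0,0],"jaw":1}]'
python3 - <<'E'
from h import *
snap('wrist','w3')
plan((525.6,-24.8,74,100.8))
print(w2px('wrist',(525.6,-24.8,115)),w2px('wrist',(583,-13.2,43)))
E
```

```text
t: 11.4
ee_pos: [526.3, -25.4, 150.8]
orientation: [2.012, 2.412, 0.0]
ft_force: [-0.4, -0.7, -0.1]
width: 88.2
grasp_force: 0.0
tr [1.0, -0.6, 76.9] rot [0.0, 0.0, -0.009]
[316.42726621 224.25547998] [391.67807496 188.97303772]
```

View pics/w3.png

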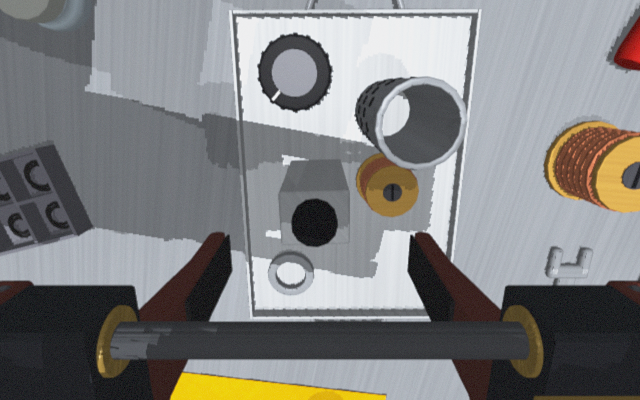

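The block's cap is at (315,222) against a predicted (316,224), and the capsule is at (392,190), also as predicted. I'll descend on the block.

```bash
python3 -m creep '[{"translation":[1,-0.6,20],"angular":[0,0,-0.009],"jaw":1},{"translation":[1,-0.6,45],"angular":[0,0,-0.009],"jaw":1},{"translation":[1,-0.6,68],"angular":[0,0,-0.009],"jaw":1},{"translation":[1,-0.6,76],"angular":[0,0,-0.009],"jaw":1},{"translation":[1,-0.6,76],"angular":[0,0,-0.009],"jaw":1},{"translation":[1,-0.6,76],"angular":[0,0,-0.009],"jaw":0.3},{"translation":[1,-0.6,76],"angular":[0,0,-0.009],"jaw":0.3},{"translation":[1,-0.6,76],"angular":[0,0,-0.009],"jaw":0.3}]'
python3 -m creep '[{"translation":[0,0,0],"angular":[0,0,0],"jaw":0.3},{"translation":[0,0,0],"angular":[0,0,0],"jaw":0.3},{"translation":[0,0,0],"angular":[0,0,0],"jaw":0.3},{"translation":[0,0,-5],"angular":[0,0,0],"jaw":0.3},{"translation":[0,0,-15],"angular":[0,0,0],"jaw":0.3},{"translation":[0,0,-35],"angular":[0,0,0],"jaw":0.3},{"translation":[0,0,-60],"angular":[0,0,0],"jaw":0.3},{"translation":[0,0,-70],"angular":[0,0,0],"jaw":0.3}]'
python3 - <<'E'
from h import *
plan((505,-365,144,100.8),(505,-365,73.5,100.8))
E
```

```text
t: 12.45
ee_pos: [525.4, -24.0, 75.2]
orientation: [2.001, 2.421, 0.001]
ft_force: [0.0, -0.9, -0.7]
width: 61.2
grasp_force: 0.0
t: 13.45
ee_pos: [525.9, -24.0, 146.3]
orientation: [2.001, 2.42, 0.002]
ft_force: [0.2, -0.2, -4.9]
width: 44.1
grasp_force: 29.8
tr [-331.0, -84.6, 2.3] rot [0.002, 0.001, 0.001]
tr [-330.9, -84.7, 72.8] rot [0.002, 0.001, 0.001]
```

```bash
python3 -m creep '[{"translation":[-30,-8,0],"angular":[0,0,0],"jaw":0.3},{"translation":[-80,-20,0],"angular":[0,0,0],"jaw":0.3},{"translation":[-130,-33,0],"angular":[0,0,0],"jaw":0.3},{"translation":[-180,-46,0],"angular":[0,0,0],"jaw":0.3},{"translation":[-230,-59,0],"angular":[0,0,0],"jaw":0.3},{"translation":[-280,-72,0],"angular":[0,0,0],"jaw":0.3},{"translation":[-315,-81,0],"angular":[0,0,0],"jaw":0.3},{"translation":[-331,-85,0],"angular":[0,0,0],"jaw":0.3}]'
python3 -m creep '[{"translation":[0,0,10],"angular":[0,0,0],"jaw":0.3},{"translation":[0,0,30],"angular":[0,0,0],"jaw":0.3},{"translation":[0,0,50],"angular":[0,0,0],"jaw":0.3},{"translation":[0,0,62],"angular":[0,0,0],"jaw":0.3},{"translation":[0,0,68],"angular":[0,0,0],"jaw":0.3},{"translation":[0,0,70],"angular":[0,0,0],"jaw":0.3},{"translation":[0,0,70],"angular":[0,0,0],"jaw":0.3},{"translation":[0,0,70],"angular":[0,0,0],"jaw":0.3}]'
python3 - <<'E'
from h import *
plan((505,-365,74,100.8))
E
```

```text
t: 14.45
ee_pos: [503.1, -366.8, 144.2]
orientation: [-2.004, -2.419, 0.0]
ft_force: [1.2, 0.6, -3.4]
width: 43.8
grasp_force: 29.9
t: 15.45
ee_pos: [504.1, -365.4, 75.3]
orientation: [2.001, 2.42, 0.0]
ft_force: [0.8, 0.2, -3.5]
width: 44.4
grasp_force: 29.9
tr [0.2, 1.0, 1.3] rot [0.001, 0.001, 0.0]
```

```bash
python3 -m creep '[{"translation":[0,0,0.7],"angular":[0,0,0],"jaw":0.3},{"translation":[0,0,1.4],"angular":[0,0,0],"jaw":0.3},{"translation":[0,0,1.4],"angular":[0,0,0],"jaw":0.3},{"translation":[0,0,1.4],"angular":[0,0,0],"jaw":0.9},{"translation":[0,0,1.4],"angular":[0,0,0],"jaw":0.9},{"translation":[0,0,1.4],"angular":[0,0,0],"jaw":0.9},{"translation":[0,0,1.4],"angular":[0,0,0],"jaw":0.9},{"translation":[0,0,1.4],"angular":[0,0,0],"jaw":0.9}]'
python3 -m creep '[{"translation":[0,0,-20],"angular":[0,0,0],"jaw":1},{"translation":[0,0,-50],"angular":[0,0,0],"jaw":1},{"translation":[0,0,-80],"angular":[0,0,0],"jaw":1},{"translation":[0,0,-80],"angular":[0,0,0],"jaw":1},{"translation":[0,0,-80],"angular":[0,0,0],"jaw":1},{"translation":[0,0,-80],"angular":[0,0,0],"jaw":1},{"translation":[0,0,-80],"angular":[0,0,0],"jaw":1},{"translation":[0,0,-80],"angular":[0,0,0],"jaw":1}]'
python3 - <<'E'
from h import *
plan((569.7,44.3,150,100.8),(569.7,44.3,84,100.8))
E
```

```text
t: 16.45
ee_pos: [503.8, -365.1, 73.3]
orientation: [2.002, 2.421, 0.0]
ft_force: [0.0, -0.2, -0.5]
width: 79.1
grasp_force: 0.0
t: 17.45
ee_pos: [503.5, -364.9, 152.6]
orientation: [-2.001, -2.42, 0.0]
ft_force: [0.1, 0.4, -0.1]
width: 87.9
grasp_force: 0.0
tr [389.5, 141.9, 2.8] rot [-0.001, -0.001, 0.0]
tr [389.4, 141.9, 68.8] rot [-0.001, -0.001, 0.0]
```

```bash
python3 -m creep '[{"translation":[45,16,0],"angular":[0,0,0],"jaw":1},{"translation":[100,36,0],"angular":[0,0,0],"jaw":1},{"translation":[155,56,0],"angular":[0,0,0],"jaw":1},{"translation":[210,76,0],"angular":[0,0,0],"jaw":1},{"translation":[265,97,0],"angular":[0,0,0],"jaw":1},{"translation":[320,117,0],"angular":[0,0,0],"jaw":1},{"translation":[370,135,0],"angular":[0,0,0],"jaw":1},{"translation":[389.4,141.9,0],"angular":[0,0,0],"jaw":1}]'
python3 -m creep '[{"translation":[0,0,2],"angular":[0,0,0],"jaw":1},{"translation":[0,0,2],"angular":[0,0,0],"jaw":1},{"translation":[0,0,2],"angular":[0,0,0],"jaw":1},{"translation":[0,0,2],"angular":[0,0,0],"jaw":1},{"translation":[0,0,2],"angular":[0,0,0],"jaw":1},{"translation":[0,0,2],"angular":[0,0,0],"jaw":1},{"translation":[0,0,2],"angular":[0,0,0],"jaw":1},{"translation":[0,0,2],"angular":[0,0,0],"jaw":1}]'
python3 - <<'E'
from h import *
snap('wrist','w4')
plan((569.7,44.3,84,100.8))
print(w2px('wrist',(569.7,44.3,118)),w2px('wrist',(583,-13.2,43)))
E
```

```text
t: 18.45
ee_pos: [570.1, 46.5, 153.2]
orientation: [-1.999, -2.424, -0.0]
ft_force: [0.9, -0.7, 0.2]
width: 87.9
grasp_force: 0.0
t: 19.45
ee_pos: [570.0, 44.1, 151.3]
orientation: [2.002, 2.421, 0.0]
ft_force: [0.2, 0.6, 0.7]
width: 87.7
grasp_force: 0.0
tr [0.2, -0.2, 67.3] rot [0.0, 0.0, 0.001]
[316.98193955 227.11111406] [320.37917837 259.07568361]
```

View pics/w4.png

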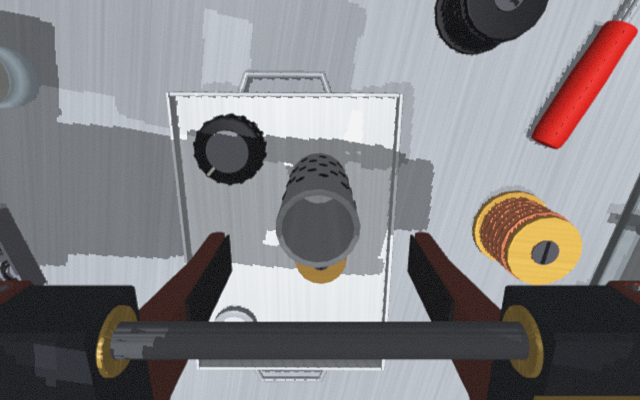

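The sleeve's rim is centred at (318,228) against a predicted (317,227). Descending to grip it.

```bash
python3 -m creep '[{"translation":[0,0,20],"angular":[0,0,0],"jaw":1},{"translation":[0,0,42],"angular":[0,0,0],"jaw":1},{"translation":[0,0,60],"angular":[0,0,0],"jaw":1},{"translation":[0,0,67],"angular":[0,0,0],"jaw":1},{"translation":[0,0,67],"angular":[0,0,0],"jaw":1},{"translation":[0,0,67],"angular":[0,0,0],"jaw":0.4},{"translation":[0,0,67],"angular":[0,0,0],"jaw":0.4},{"translation":[0,0,67],"angular":[0,0,0],"jaw":0.4}]'
python3 -m creep '[{"translation":[0,0,0],"angular":[0,0,0],"jaw":0.4},{"translation":[0,0,0],"angular":[0,0,0],"jaw":0.4},{"translation":[0,0,0],"angular":[0,0,0],"jaw":0.4},{"translation":[0,0,-5],"angular":[0,0,0],"jaw":0.4},{"translation":[0,0,-15],"angular":[0,0,0],"jaw":0.4},{"translation":[0,0,-35],"angular":[0,0,0],"jaw":0.4},{"translation":[0,0,-60],"angular":[0,0,0],"jaw":0.4},{"translation":[0,0,-75],"angular":[0,0,0],"jaw":0.4}]'
python3 - <<'E'
from h import *
plan((420,-300,158,100.8))
E
```

```text
t: 20.5
ee_pos: [570.2, 44.1, 84.7]
orientation: [2.002, 2.421, 0.001]
ft_force: [-0.2, 0.2, -0.9]
width: 60.9
grasp_force: 0.0
t: 21.5
ee_pos: [570.4, 44.1, 160.7]
orientation: [2.001, 2.42, 0.002]
ft_force: [0.3, -0.9, -5.5]
width: 50.0
grasp_force: 30.0
tr [-309.7, -212.4, 2.4] rot [0.001, 0.0, 0.001]
```

```bash
python3 -m creep '[{"translation":[-30,-21,0],"angular":[0,0,0],"jaw":0.4},{"translation":[-75,-52,0],"angular":[0,0,0],"jaw":0.4},{"translation":[-120,-83,0],"angular":[0,0,0],"jaw":0.4},{"translation":[-165,-114,0],"angular":[0,0,0],"jaw":0.4},{"translation":[-210,-144,0],"angular":[0,0,0],"jaw":0.4},{"translation":[-255,-175,0],"angular":[0,0,0],"jaw":0.4},{"translation":[-295,-202,0],"angular":[0,0,0],"jaw":0.4},{"translation":[-310,-212,0],"angular":[0,0,0],"jaw":0.4}]'
python3 -m creep '[{"translation":[0,0,10],"angular":[0,0,0],"jaw":0.4},{"translation":[0,0,30],"angular":[0,0,0],"jaw":0.4},{"translation":[0,0,50],"angular":[0,0,0],"jaw":0.4},{"translation":[0,0,64],"angular":[0,0,0],"jaw":0.4},{"translation":[0,0,73],"angular":[0,0,0],"jaw":0.4},{"translation":[0,0,75],"angular":[0,0,0],"jaw":0.4},{"translation":[0,0,75],"angular":[0,0,0],"jaw":0.4},{"translation":[0,0,75],"angular":[0,0,0],"jaw":0.4}]'
```

```text
t: 22.5
ee_pos: [418.9, -302.3, 159.4]
orientation: [2.005, 2.418, -0.0]
ft_force: [0.3, 0.0, -5.5]
width: 49.9
grasp_force: 30.0
t: 23.5
ee_pos: [420.3, -300.5, 84.8]
orientation: [2.001, 2.42, 0.0]
ft_force: [0.5, 0.8, -6.3]
width: 49.9
grasp_force: 30.0
```

Lower the last millimetre and release. Then rise and check from the top camera.

```bash
python3 -m creep '[{"translation":[0,0,0.7],"angular":[0,0,0],"jaw":0.4},{"translation":[0,0,1.4],"angular":[0,0,0],"jaw":0.4},{"translation":[0,0,1.4],"angular":[0,0,0],"jaw":0.4},{"translation":[0,0,1.4],"angular":[0,0,0],"jaw":0.9},{"translation":[0,0,1.4],"angular":[0,0,0],"jaw":0.9},{"translation":[0,0,1.4],"angular":[0,0,0],"jaw":0.9},{"translation":[0,0,1.4],"angular":[0,0,0],"jaw":0.9},{"translation":[0,0,1.4],"angular":[0,0,0],"jaw":0.9}]'
python3 -m creep '[{"translation":[0,0,-20],"angular":[0,0,0],"jaw":1},{"translation":[0,0,-50],"angular":[0,0,0],"jaw":1},{"translation":[0,0,-80],"angular":[0,0,0],"jaw":1},{"translation":[0,0,-80],"angular":[0,0,0],"jaw":1},{"translation":[0,0,-80],"angular":[0,0,0],"jaw":1},{"translation":[0,0,-80],"angular":[0,0,0],"jaw":1},{"translation":[0,0,-80],"angular":[0,0,0],"jaw":1},{"translation":[0,0,-80],"angular":[0,0,0],"jaw":1}]'
python3 - <<'E'
from h import *
plan((583,-13.2,130,100.8),(583,-13.2,18,100.8))
E
```

```text
t: 24.5
ee_pos: [420.0, -300.3, 82.8]
orientation: [-2.002, -2.421, 0.0]
ft_force: [-0.3, -0.1, -0.8]
width: 79.0
grasp_force: 0.0
t: 25.5
ee_pos: [419.8, -300.1, 162.4]
orientation: [-2.001, -2.42, 0.0]
ft_force: [0.6, -0.5, -0.3]
width: 87.9
grasp_force: 0.0
tr [251.1, 214.2, 32.4] rot [-0.001, -0.001, 0.0]
tr [251.0, 214.3, 144.4] rot [-0.001, -0.001, 0.0]
```

```bash
python3 -m creep '[{"translation":[40,34,0],"angular":[0,0,0],"jaw":1},{"translation":[82,70,0],"angular":[0,0,0],"jaw":1},{"translation":[124,106,0],"angular":[0,0,0],"jaw":1},{"translation":[166,142,0],"angular":[0,0,0],"jaw":1},{"translation":[208,178,0],"angular":[0,0,0],"jaw":1},{"translation":[245,209,10],"angular":[0,0,0],"jaw":1},{"translation":[251,214,50],"angular":[0,0,0],"jaw":1},{"translation":[251,214,80],"angular":[0,0,0],"jaw":1}]'
python3 -m creep '[{"translation":[0,0,0],"angular":[0,0,0],"jaw":1},{"translation":[0,0,0],"angular":[0,0,0],"jaw":1},{"translation":[0,0,0],"angular":[0,0,0],"jaw":1},{"translation":[0,0,0],"angular":[0,0,0],"jaw":1},{"translation":[0,0,0],"angular":[0,0,0],"jaw":1},{"translation":[0,0,0],"angular":[0,0,0],"jaw":1},{"translation":[0,0,0],"angular":[0,0,0],"jaw":1},{"translation":[0,0,0],"angular":[0,0,0],"jaw":1}]'
python3 - <<'E'
from h import *
a=snap('wrist','w5'); b=snap('scene','s5')
plan((583,-13.2,18,100.8))
print(w2px('wrist',(583,-13.2,43)))
cv2.imwrite('pics/c5.png',cv2.hconcat([cv2.resize(a,(480,300)),cv2.resize(b[140:340,100:420],(320,300))])[:,:,::-1])
E
```

```text
t: 26.5
ee_pos: [583.1, -12.3, 81.4]
orientation: [-1.999, -2.423, 0.0]
ft_force: [-0.2, -1.1, -0.6]
width: 87.3
grasp_force: 0.0
t: 27.5
ee_pos: [582.9, -13.5, 82.8]
orientation: [-2.002, -2.421, 0.0]
ft_force: [-0.6, -0.3, -0.0]
width: 88.0
grasp_force: 0.0
tr [0.3, 0.1, 64.8] rot [-0.0, -0.0, 0.001]
[317.54876484 222.92929102]
```

View pics/c5.png

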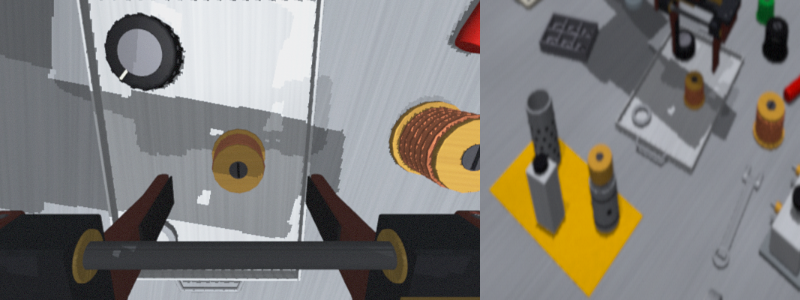

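The picture confirms all three parts upright on the mat. The capsule's plate is at about (318,227) in full pixels against a predicted (317.5,223), so I'll shift 1 mm and take it with the fingertips at z = 18, so that they stay above the well's rim later.

```bash
python3 -m creep '[{"translation":[-1,0,20],"angular":[0,0,0],"jaw":0.85},{"translation":[-1,0,40],"angular":[0,0,0],"jaw":0.85},{"translation":[-1,0,55],"angular":[0,0,0],"jaw":0.85},{"translation":[-1,0,62],"angular":[0,0,0],"jaw":0.85},{"translation":[-1,0,65],"angular":[0,0,0],"jaw":0.85},{"translation":[-1,0,65],"angular":[0,0,0],"jaw":0.85},{"translation":[-1,0,65],"angular":[0,0,0],"jaw":0.3},{"translation":[-1,0,65],"angular":[0,0,0],"jaw":0.3}]'
python3 -m creep '[{"translation":[0,0,0],"angular":[0,0,0],"jaw":0.3},{"translation":[0,0,0],"angular":[0,0,0],"jaw":0.3},{"translation":[0,0,0],"angular":[0,0,0],"jaw":0.3},{"translation":[0,0,0],"angular":[0,0,0],"jaw":0.3},{"translation":[0,0,0],"angular":[0,0,0],"jaw":0.3},{"translation":[0,0,-4],"angular":[0,0,0],"jaw":0.3},{"translation":[0,0,-12],"angular":[0,0,0],"jaw":0.3},{"translation":[0,0,-25],"angular":[0,0,0],"jaw":0.3}]'
python3 - <<'E'
from h import *
plan((583,-13.2,130,100.8))
for d in ctrl.look_for('wrist','capsule')[:2]: print(d)
E
```

```text
t: 28.6
ee_pos: [583.5, -14.5, 18.4]
orientation: [2.001, 2.421, 0.001]
ft_force: [-0.6, 0.5, -0.1]
width: 58.3
grasp_force: 0.0
t: 29.6
ee_pos: [582.9, -14.4, 43.2]
orientation: [-2.002, -2.421, 0.001]
ft_force: [-0.3, 0.2, -2.6]
width: 43.3
grasp_force: 30.0
tr [1.2, 0.2, -86.8] rot [-0.001, -0.0, 0.001]
{'rect': [282.4, 171.9, 356.4, 257.1], 'score': 0.76}
{'rect': [519.7, 132.9, 637.9, 257.5], 'score': 0.7}
```

Run:
```python
from h import *
plan((455,255,170,100.8))
```

```text
tr [288.9, -76.0, -125.2] rot [0.002, 0.0, 0.001]
```

```bash
python3 -m creep '[{"translation":[0,0,-30],"angular":[0,0,0],"jaw":0.3},{"translation":[10,-3,-70],"angular":[0,0,0],"jaw":0.3},{"translation":[45,-12,-105],"angular":[0,0,0],"jaw":0.3},{"translation":[95,-25,-125],"angular":[0,0,0],"jaw":0.3},{"translation":[145,-38,-125],"angular":[0,0,0],"jaw":0.3},{"translation":[195,-51,-125],"angular":[0,0,0],"jaw":0.3},{"translation":[245,-64,-125],"angular":[0,0,0],"jaw":0.3},{"translation":[280,-74,-125],"angular":[0,0,0],"jaw":0.3}]'
python3 -m creep '[{"translation":[9,-2,0],"angular":[0,0,0],"jaw":0.3},{"translation":[9,-2,0],"angular":[0,0,0],"jaw":0.3},{"translation":[9,-2,0],"angular":[0,0,0],"jaw":0.3},{"translation":[9,-2,0],"angular":[0,0,0],"jaw":0.3},{"translation":[9,-2,0],"angular":[0,0,0],"jaw":0.3},{"translation":[9,-2,0],"angular":[0,0,0],"jaw":0.3},{"translation":[9,-2,0],"angular":[0,0,0],"jaw":0.3},{"translation":[9,-2,0],"angular":[0,0,0],"jaw":0.3}]'
python3 - <<'E'
from h import *
snap('wrist','w6')
for d in ctrl.look_for('wrist','chamber')[:2]:
    r=d['rect'];print(d,px2w('wrist',(r[0]+r[2])/2,(r[1]+r[3])/2,40))
E
```

```text
t: 30.65
ee_pos: [456.9, 248.4, 168.6]
orientation: [2.0, 2.422, 0.002]
ft_force: [0.0, 0.1, -2.4]
width: 43.1
grasp_force: 30.0
t: 31.65
ee_pos: [454.3, 255.1, 167.9]
orientation: [2.002, 2.421, -0.0]
ft_force: [-0.2, 0.5, -2.2]
width: 43.7
grasp_force: 30.0
{'rect': [237.0, 0.0, 424.4, 180.9], 'score': 0.65} [449.74931861 331.91587278  40.        ]
```

View pics/w6.png

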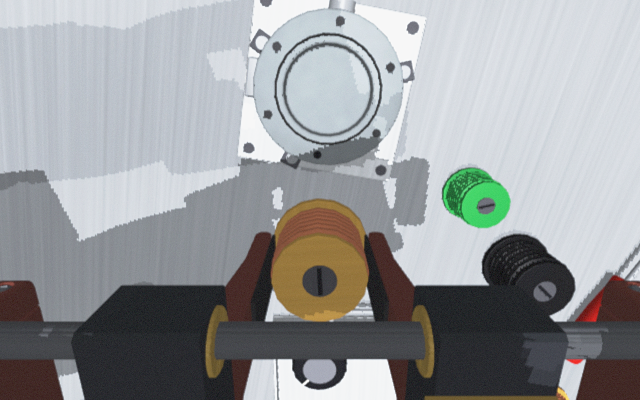

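The casting spans columns 253–403. The well circle inside it is centred near (328.5,89), about 89 px across, which matches 66 mm against the 112 mm casting's 150 px. The held capsule is upright.

Run:
```python
from h import *
c=px2w('wrist',328.5,89,54); print(c, px2w('wrist',328.5,44.5,54),px2w('wrist',328.5,134.5,54),px2w('wrist',284,89,54),px2w('wrist',373,89,54))
im=cv2.imread('pics/w6.png',0)[0:180,230:420]
h=cv2.HoughCircles(cv2.medianBlur(im,3),cv2.HOUGH_GRADIENT,1,5,param1=80,param2=25,minRadius=38,maxRadius=82)
print([(np.round([x+230,y,r],1).tolist(),px2w('wrist',x+230,y,54)[:2].round(1).tolist()) for x,y,r in h[0][:5]] if h is not None else None)
plan((c[0],c[1],110,100.8))
```

```text
[447.49554465 332.7095795   54.        ] [441.52975765 362.7142195   54.        ] [454.03249193 299.8323162   54.        ] [415.1300478  326.51987361  54.        ] [479.86239365 338.89954397  54.        ]
[([326.5, 88.5, 52.599998474121094], [446.0, 332.8]), ([327.5, 83.5, 51.599998474121094], [446.0, 336.4]), ([327.5, 93.5, 51.599998474121094], [447.4, 329.4]), ([332.5, 89.5, 49.400001525878906], [450.5, 332.9]), ([321.5, 87.5, 48.099998474121094], [442.2, 332.8])]
tr [77.5, 8.0, 57.9] rot [0.0, -0.0, 0.001]
```

```bash
python3 -m creep '[{"translation":[20,2,0],"angular":[0,0,0],"jaw":0.3},{"translation":[45,5,0],"angular":[0,0,0],"jaw":0.3},{"translation":[68,7,20],"angular":[0,0,0],"jaw":0.3},{"translation":[76,8,45],"angular":[0,0,0],"jaw":0.3},{"translation":[76,8,65],"angular":[0,0,0],"jaw":0.3},{"translation":[76,8,80],"angular":[0,0,0],"jaw":0.3},{"translation":[76,8,85],"angular":[0,0,0],"jaw":0.3},{"translation":[76,8,85],"angular":[0,0,0],"jaw":0.3}]'
python3 - <<'E'
from h import *
snap('wrist','w7')
plan((447.6,331.3,57.5,100.8))
print(ctrl.get_obs()['ee_pos'])
c=np.array([447.6,331.3,54])
print([w2px('wrist',c+[33*np.cos(a),33*np.sin(a),0]).round().tolist() for a in np.radians([10.8,55.8,100.8,145.8,190.8])])
E
```

```text
t: 32.75
ee_pos: [447.9, 331.4, 82.9]
orientation: [-2.002, -2.421, 0.0]
ft_force: [0.6, -0.3, -2.2]
width: 43.2
grasp_force: 30.0
tr [-0.1, -0.6, 25.8] rot [0.001, -0.0, 0.0]
[448.16346646 331.50607314  83.3143962 ]
[[373.0, 230.0], [358.0, 191.0], [316.0, 175.0], [274.0, 191.0], [259.0, 230.0]]
```

View pics/w7.png

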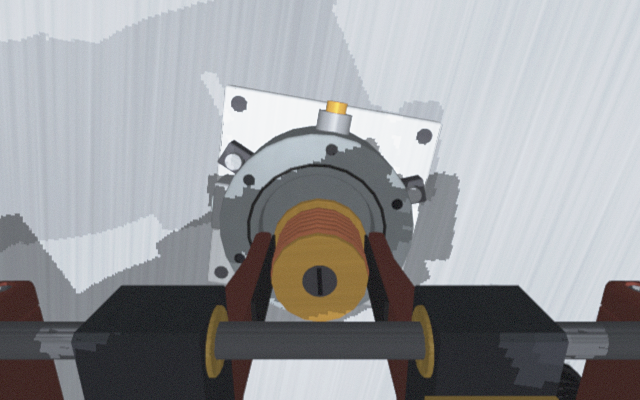

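The groove spans columns 248–384 (centre 316), and the well's predicted top edge at row 175 lies on the inner circle seen near row 177. It is centred, so I'll lower slowly.

```bash
python3 -m creep '[{"translation":[0,-0.6,5],"angular":[0,0,0],"jaw":0.3},{"translation":[0,-0.6,10],"angular":[0,0,0],"jaw":0.3},{"translation":[0,-0.6,15],"angular":[0,0,0],"jaw":0.3},{"translation":[0,-0.6,19],"angular":[0,0,0],"jaw":0.3},{"translation":[0,-0.6,22],"angular":[0,0,0],"jaw":0.3},{"translation":[0,-0.6,24],"angular":[0,0,0],"jaw":0.3},{"translation":[0,-0.6,24],"angular":[0,0,0],"jaw":0.3},{"translation":[0,-0.6,24],"angular":[0,0,0],"jaw":0.3}]'
python3 -m creep '[{"translation":[0,0,0.5],"angular":[0,0,0],"jaw":0.3},{"translation":[0,0,1],"angular":[0,0,0],"jaw":0.3},{"translation":[0,0,1.5],"angular":[0,0,0],"jaw":0.3},{"translation":[0,0,1.5],"angular":[0,0,0],"jaw":0.3},{"translation":[0,0,1.5],"angular":[0,0,0],"jaw":0.3},{"translation":[0,0,1.5],"angular":[0,0,0],"jaw":0.3},{"translation":[0,0,1.5],"angular":[0,0,0],"jaw":0.3},{"translation":[0,0,1.5],"angular":[0,0,0],"jaw":0.3}]'
```

```text
t: 33.8
ee_pos: [447.3, 331.2, 59.0]
orientation: [2.002, 2.421, 0.0]
ft_force: [0.4, -0.1, -1.7]
width: 43.6
grasp_force: 30.0
t: 34.8
ee_pos: [447.3, 331.1, 57.4]
orientation: [2.002, 2.421, 0.0]
ft_force: [-0.1, 0.5, -2.2]
width: 43.1
grasp_force: 30.0
```

```bash
python3 -m creep '[{"translation":[0,0,0.4],"angular":[0,0,0],"jaw":0.3},{"translation":[0,0,0.8],"angular":[0,0,0],"jaw":0.3},{"translation":[0,0,0.8],"angular":[0,0,0],"jaw":0.3},{"translation":[0,0,0.8],"angular":[0,0,0],"jaw":0.3},{"translation":[0,0,0.8],"angular":[0,0,0],"jaw":0.75},{"translation":[0,0,0.8],"angular":[0,0,0],"jaw":0.75},{"translation":[0,0,0.8],"angular":[0,0,0],"jaw":0.75},{"translation":[0,0,0.8],"angular":[0,0,0],"jaw":0.75}]'
python3 -m creep '[{"translation":[0,0,-5],"angular":[0,0,0],"jaw":0.85},{"translation":[0,0,-15],"angular":[0,0,0],"jaw":0.85},{"translation":[0,0,-40],"angular":[0,0,0],"jaw":0.85},{"translation":[0,0,-80],"angular":[0,0,0],"jaw":1},{"translation":[-10,0,-100],"angular":[0,0,0],"jaw":1},{"translation":[-40,0,-100],"angular":[0,0,0],"jaw":1},{"translation":[-70,0,-100],"angular":[0,0,0],"jaw":1},{"translation":[-70,0,-100],"angular":[0,0,0],"jaw":1}]'
python3 - <<'E'
from h import *
snap('wrist','w8')
print(ctrl.get_obs()['ee_pos'])
for z,r in [(82,21),(47,25)]: print([w2px('wrist',np.array([447.3,331.1,z])+[r*np.cos(a),r*np.sin(a),0]).round().tolist() for a in np.radians([10.8,100.8,190.8,280.8])])
plan((420,-300,160,100.8))
E
```

```text
t: 35.8
ee_pos: [447.2, 331.1, 56.5]
orientation: [-2.002, -2.421, 0.0]
ft_force: [1.0, -0.1, 0.6]
width: 65.8
grasp_force: 0.0
t: 36.8
ee_pos: [460.3, 260.5, 156.6]
orientation: [-2.005, -2.418, 0.001]
ft_force: [0.3, 0.4, 0.9]
width: 88.0
grasp_force: 0.0
[460.43709593 261.51890574 156.67528219]
[[350.0, 100.0], [317.0, 66.0], [285.0, 100.0], [318.0, 133.0]]
[[352.0, 98.0], [318.0, 62.0], [284.0, 99.0], [318.0, 133.0]]
tr [-544.2, -144.1, -3.4] rot [-0.0, -0.0, -0.002]
```

View pics/w8.png

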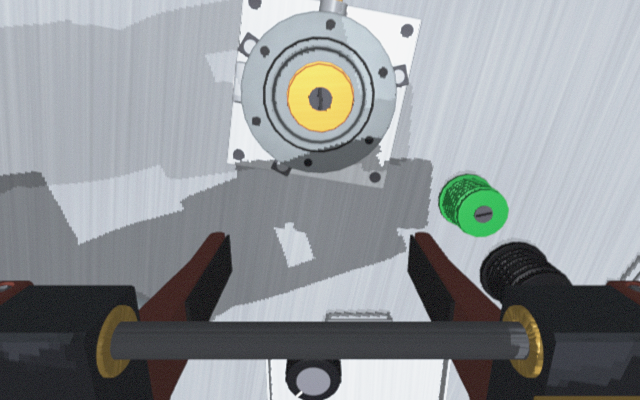

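The capsule's top plate is at (320,98) and the groove ring is centred at (318.5,95), so it stands upright in the well. Now to return the sleeve.

```bash
python3 -m creep '[{"translation":[-45,-12,-3],"angular":[0,0,0],"jaw":1},{"translation":[-100,-26,-3],"angular":[0,0,0],"jaw":1},{"translation":[-155,-41,-3],"angular":[0,0,0],"jaw":1},{"translation":[-210,-56,-3],"angular":[0,0,0],"jaw":1},{"translation":[-265,-70,-3],"angular":[0,0,0],"jaw":1},{"translation":[-320,-85,-3],"angular":[0,0,0],"jaw":1},{"translation":[-375,-99,-3],"angular":[0,0,0],"jaw":1},{"translation":[-430,-114,-3],"angular":[0,0,0],"jaw":1}]'
python3 -m creep '[{"translation":[-50,-13,0],"angular":[0,0,0],"jaw":1},{"translation":[-95,-25,0],"angular":[0,0,0],"jaw":1},{"translation":[-114,-30,0],"angular":[0,0,0],"jaw":1},{"translation":[-114,-30,0],"angular":[0,0,0],"jaw":1},{"translation":[-114,-30,0],"angular":[0,0,0],"jaw":1},{"translation":[-114,-30,0],"angular":[0,0,0],"jaw":1},{"translation":[-114,-30,0],"angular":[0,0,0],"jaw":1},{"translation":[-114,-30,0],"angular":[0,0,0],"jaw":1}]'
python3 - <<'E'
from h import *
plan((420,-300.3,83.5,100.8))
E
```

```text
t: 37.85
ee_pos: [429.6, -182.8, 159.8]
orientation: [2.001, 2.421, 0.001]
ft_force: [0.9, 0.6, -0.1]
width: 87.9
grasp_force: 0.0
t: 38.85
ee_pos: [421.3, -298.6, 159.7]
orientation: [2.001, 2.422, 0.0]
ft_force: [-0.2, 0.5, -1.1]
width: 87.5
grasp_force: 0.0
tr [-1.5, -1.6, 76.2] rot [0.0, 0.0, 0.001]
```

```bash
python3 -m creep '[{"translation":[-1.5,-1.6,10],"angular":[0,0,0],"jaw":1},{"translation":[-1.5,-1.6,30],"angular":[0,0,0],"jaw":1},{"translation":[-1.5,-1.6,50],"angular":[0,0,0],"jaw":1},{"translation":[-1.5,-1.6,70],"angular":[0,0,0],"jaw":1},{"translation":[-1.5,-1.6,76],"angular":[0,0,0],"jaw":1},{"translation":[-1.5,-1.6,76],"angular":[0,0,0],"jaw":0.4},{"translation":[-1.5,-1.6,76],"angular":[0,0,0],"jaw":0.4},{"translation":[-1.5,-1.6,76],"angular":[0,0,0],"jaw":0.4}]'
python3 -m creep '[{"translation":[0,0,0],"angular":[0,0,0],"jaw":0.4},{"translation":[0,0,0],"angular":[0,0,0],"jaw":0.4},{"translation":[0,0,0],"angular":[0,0,0],"jaw":0.4},{"translation":[0,0,-5],"angular":[0,0,0],"jaw":0.4},{"translation":[0,0,-15],"angular":[0,0,0],"jaw":0.4},{"translation":[0,0,-35],"angular":[0,0,0],"jaw":0.4},{"translation":[0,0,-60],"angular":[0,0,0],"jaw":0.4},{"translation":[0,0,-75],"angular":[0,0,0],"jaw":0.4}]'
python3 - <<'E'
from h import *
plan((570,44.1,160,100.8))
E
```

```text
t: 39.85
ee_pos: [420.2, -301.1, 84.2]
orientation: [2.001, 2.42, 0.0]
ft_force: [0.4, -0.9, 0.4]
width: 61.6
grasp_force: 0.0
t: 40.85
ee_pos: [420.1, -300.9, 159.8]
orientation: [2.001, 2.42, 0.0]
ft_force: [0.8, -0.1, -6.1]
width: 50.1
grasp_force: 30.0
tr [310.7, 212.1, -0.2] rot [0.001, 0.001, 0.0]
```

```bash
python3 -m creep '[{"translation":[30,21,0],"angular":[0,0,0],"jaw":0.4},{"translation":[75,52,0],"angular":[0,0,0],"jaw":0.4},{"translation":[120,83,0],"angular":[0,0,0],"jaw":0.4},{"translation":[165,114,0],"angular":[0,0,0],"jaw":0.4},{"translation":[210,144,0],"angular":[0,0,0],"jaw":0.4},{"translation":[255,175,0],"angular":[0,0,0],"jaw":0.4},{"translation":[295,202,0],"angular":[0,0,0],"jaw":0.4},{"translation":[310.7,212,0],"angular":[0,0,0],"jaw":0.4}]'
python3 -m creep '[{"translation":[0,0,10],"angular":[0,0,0],"jaw":0.4},{"translation":[0,0,30],"angular":[0,0,0],"jaw":0.4},{"translation":[0,0,50],"angular":[0,0,0],"jaw":0.4},{"translation":[0,0,64],"angular":[0,0,0],"jaw":0.4},{"translation":[0,0,70],"angular":[0,0,0],"jaw":0.4},{"translation":[0,0,73],"angular":[0,0,0],"jaw":0.4},{"translation":[0,0,73],"angular":[0,0,0],"jaw":0.4},{"translation":[0,0,73],"angular":[0,0,0],"jaw":0.4}]'
python3 - <<'E'
from h import *
plan((570,44.1,85,100.8))
E
```

```text
t: 41.85
ee_pos: [570.3, 46.7, 158.5]
orientation: [-1.999, -2.424, -0.0]
ft_force: [0.5, -0.6, -6.1]
width: 50.0
grasp_force: 30.0
t: 42.85
ee_pos: [570.1, 44.2, 86.1]
orientation: [2.001, 2.421, 0.001]
ft_force: [-0.1, 0.4, -6.4]
width: 49.8
grasp_force: 30.0
tr [-0.1, -0.1, 1.1] rot [0.001, 0.0, 0.001]
```

```bash
python3 -m creep '[{"translation":[0,0,0.7],"angular":[0,0,0],"jaw":0.4},{"translation":[0,0,1.5],"angular":[0,0,0],"jaw":0.4},{"translation":[0,0,1.5],"angular":[0,0,0],"jaw":0.4},{"translation":[0,0,1.5],"angular":[0,0,0],"jaw":0.9},{"translation":[0,0,1.5],"angular":[0,0,0],"jaw":0.9},{"translation":[0,0,1.5],"angular":[0,0,0],"jaw":0.9},{"translation":[0,0,1.5],"angular":[0,0,0],"jaw":0.9},{"translation":[0,0,1.5],"angular":[0,0,0],"jaw":0.9}]'
python3 -m creep '[{"translation":[0,0,-20],"angular":[0,0,0],"jaw":1},{"translation":[0,0,-50],"angular":[0,0,0],"jaw":1},{"translation":[0,0,-70],"angular":[0,0,0],"jaw":1},{"translation":[0,0,-70],"angular":[0,0,0],"jaw":1},{"translation":[0,0,-70],"angular":[0,0,0],"jaw":1},{"translation":[0,0,-70],"angular":[0,0,0],"jaw":1},{"translation":[0,0,-70],"angular":[0,0,0],"jaw":1},{"translation":[0,0,-70],"angular":[0,0,0],"jaw":1}]'
python3 - <<'E'
from h import *
plan((503.8,-365.1,155,100.8),(503.8,-365.1,74,100.8))
E
```

```text
t: 43.85
ee_pos: [569.8, 44.2, 84.0]
orientation: [2.002, 2.421, 0.0]
ft_force: [-0.4, 0.3, -0.5]
width: 79.0
grasp_force: 0.0
t: 44.85
ee_pos: [569.5, 44.2, 153.6]
orientation: [-2.002, -2.421, 0.001]
ft_force: [-0.9, -0.1, 0.5]
width: 87.8
grasp_force: 0.0
tr [-389.7, -141.5, -1.3] rot [-0.001, -0.0, 0.0]
tr [-389.7, -141.4, 79.7] rot [-0.001, -0.0, 0.0]
```

```bash
python3 -m creep '[{"translation":[-45,-16,0],"angular":[0,0,0],"jaw":1},{"translation":[-100,-36,0],"angular":[0,0,0],"jaw":1},{"translation":[-155,-56,0],"angular":[0,0,0],"jaw":1},{"translation":[-210,-76,0],"angular":[0,0,0],"jaw":1},{"translation":[-265,-97,0],"angular":[0,0,0],"jaw":1},{"translation":[-320,-117,0],"angular":[0,0,0],"jaw":1},{"translation":[-370,-135,0],"angular":[0,0,0],"jaw":1},{"translation":[-389.7,-141.5,0],"angular":[0,0,0],"jaw":1}]'
python3 -m creep '[{"translation":[0,0,0],"angular":[0,0,0],"jaw":1},{"translation":[0,0,10],"angular":[0,0,0],"jaw":1},{"translation":[0,0,20],"angular":[0,0,0],"jaw":1},{"translation":[0,0,25],"angular":[0,0,0],"jaw":1},{"translation":[0,0,25],"angular":[0,0,0],"jaw":1},{"translation":[0,0,25],"angular":[0,0,0],"jaw":1},{"translation":[0,0,25],"angular":[0,0,0],"jaw":1},{"translation":[0,0,25],"angular":[0,0,0],"jaw":1}]'
python3 - <<'E'
from h import *
plan((503.8,-365.1,74,100.8))
E
```

```text
t: 45.85
ee_pos: [503.3, -367.8, 154.0]
orientation: [2.005, 2.418, -0.0]
ft_force: [0.7, 0.1, -0.1]
width: 88.1
grasp_force: 0.0
t: 46.85
ee_pos: [504.0, -365.3, 129.4]
orientation: [2.002, 2.421, 0.0]
ft_force: [-1.8, 1.1, -0.3]
width: 87.9
grasp_force: 0.0
tr [0.2, -0.2, 55.4] rot [0.0, 0.0, 0.0]
```

```bash
python3 -m creep '[{"translation":[0,0,15],"angular":[0,0,0],"jaw":1},{"translation":[0,0,35],"angular":[0,0,0],"jaw":1},{"translation":[0,0,50],"angular":[0,0,0],"jaw":1},{"translation":[0,0,55],"angular":[0,0,0],"jaw":1},{"translation":[0,0,55],"angular":[0,0,0],"jaw":1},{"translation":[0,0,55],"angular":[0,0,0],"jaw":0.3},{"translation":[0,0,55],"angular":[0,0,0],"jaw":0.3},{"translation":[0,0,55],"angular":[0,0,0],"jaw":0.3}]'
python3 -m creep '[{"translation":[0,0,0],"angular":[0,0,0],"jaw":0.3},{"translation":[0,0,0],"angular":[0,0,0],"jaw":0.3},{"translation":[0,0,0],"angular":[0,0,0],"jaw":0.3},{"translation":[0,0,-5],"angular":[0,0,0],"jaw":0.3},{"translation":[0,0,-15],"angular":[0,0,0],"jaw":0.3},{"translation":[0,0,-35],"angular":[0,0,0],"jaw":0.3},{"translation":[0,0,-60],"angular":[0,0,0],"jaw":0.3},{"translation":[0,0,-75],"angular":[0,0,0],"jaw":0.3}]'
python3 - <<'E'
from h import *
plan((525.4,-24.2,150,100.8))
E
```

```text
t: 47.85
ee_pos: [504.2, -365.3, 74.6]
orientation: [2.001, 2.42, 0.0]
ft_force: [0.3, -0.4, -0.5]
width: 61.4
grasp_force: 0.0
t: 48.85
ee_pos: [504.7, -365.6, 151.6]
orientation: [2.0, 2.419, 0.0]
ft_force: [-0.4, 0.2, -3.3]
width: 43.8
grasp_force: 29.9
tr [331.5, 84.5, 1.1] rot [0.002, 0.002, 0.001]
```

```bash
python3 -m creep '[{"translation":[30,8,0],"angular":[0,0,0],"jaw":0.3},{"translation":[80,20,0],"angular":[0,0,0],"jaw":0.3},{"translation":[130,33,0],"angular":[0,0,0],"jaw":0.3},{"translation":[180,46,0],"angular":[0,0,0],"jaw":0.3},{"translation":[230,59,0],"angular":[0,0,0],"jaw":0.3},{"translation":[280,72,0],"angular":[0,0,0],"jaw":0.3},{"translation":[315,80,0],"angular":[0,0,0],"jaw":0.3},{"translation":[331.5,84.5,0],"angular":[0,0,0],"jaw":0.3}]'
python3 -m creep '[{"translation":[0,0,10],"angular":[0,0,0],"jaw":0.3},{"translation":[0,0,30],"angular":[0,0,0],"jaw":0.3},{"translation":[0,0,50],"angular":[0,0,0],"jaw":0.3},{"translation":[0,0,64],"angular":[0,0,0],"jaw":0.3},{"translation":[0,0,71],"angular":[0,0,0],"jaw":0.3},{"translation":[0,0,74],"angular":[0,0,0],"jaw":0.3},{"translation":[0,0,74],"angular":[0,0,0],"jaw":0.3},{"translation":[0,0,74],"angular":[0,0,0],"jaw":0.3}]'
python3 - <<'E'
from h import *
plan((525.4,-24.1,75.3,100.8))
E
```

```text
t: 49.85
ee_pos: [524.7, -21.9, 149.7]
orientation: [1.999, 2.423, 0.001]
ft_force: [0.1, 0.0, -4.4]
width: 44.1
grasp_force: 29.9
t: 50.85
ee_pos: [525.1, -23.7, 75.5]
orientation: [2.001, 2.421, 0.001]
ft_force: [-0.3, -1.4, -4.3]
width: 43.9
grasp_force: 29.9
tr [-0.5, 0.2, 0.2] rot [0.001, 0.0, 0.001]
```

```bash
python3 -m creep '[{"translation":[0,0,0.4],"angular":[0,0,0],"jaw":0.3},{"translation":[0,0,0.7],"angular":[0,0,0],"jaw":0.3},{"translation":[0,0,0.7],"angular":[0,0,0],"jaw":0.3},{"translation":[0,0,0.7],"angular":[0,0,0],"jaw":0.9},{"translation":[0,0,0.7],"angular":[0,0,0],"jaw":0.9},{"translation":[0,0,0.7],"angular":[0,0,0],"jaw":0.9},{"translation":[0,0,0.7],"angular":[0,0,0],"jaw":0.9},{"translation":[0,0,0.7],"angular":[0,0,0],"jaw":0.9}]'
python3 -m creep '[{"translation":[0,0,-20],"angular":[0,0,0],"jaw":1},{"translation":[0,0,-50],"angular":[0,0,0],"jaw":1},{"translation":[0,0,-80],"angular":[0,0,0],"jaw":1},{"translation":[0,0,-80],"angular":[0,0,0],"jaw":1},{"translation":[0,0,-80],"angular":[0,0,0],"jaw":1},{"translation":[0,0,-80],"angular":[0,0,0],"jaw":1},{"translation":[0,0,-80],"angular":[0,0,0],"jaw":1},{"translation":[0,0,-80],"angular":[0,0,0],"jaw":1}]'
python3 - <<'E'
from h import *
plan((588.6,-299.6,155,100.3),(588.6,-299.6,87,100.3))
E
```

```text
t: 51.85
ee_pos: [524.7, -23.7, 74.3]
orientation: [2.002, 2.421, -0.0]
ft_force: [-0.7, -0.7, 0.3]
width: 79.1
grasp_force: 0.0
t: 52.85
ee_pos: [524.5, -23.6, 153.9]
orientation: [-2.001, -2.421, 0.001]
ft_force: [-0.8, -0.6, -0.7]
width: 87.8
grasp_force: 0.0
tr [-283.1, 11.1, -1.2] rot [-0.001, -0.0, 0.009]
tr [-283.1, 11.2, 66.8] rot [-0.001, -0.0, 0.009]
```

```bash
python3 -m creep '[{"translation":[-50,2,0],"angular":[0,0,0],"jaw":1},{"translation":[-105,4,0],"angular":[0,0,0],"jaw":1},{"translation":[-160,6,0],"angular":[0,0,0],"jaw":1},{"translation":[-215,8,0],"angular":[0,0,0],"jaw":1},{"translation":[-260,10,0],"angular":[0,0,0],"jaw":1},{"translation":[-283,11,0],"angular":[0,0,0],"jaw":1},{"translation":[-283,11,0],"angular":[0,0,0],"jaw":1},{"translation":[-283,11,15],"angular":[0,0,0],"jaw":1}]'
python3 - <<'E'
from h import *
plan((588.6,-299.6,87,100.8))
E
```

```text
t: 53.85
ee_pos: [589.0, -298.4, 139.7]
orientation: [2.0, 2.421, 0.001]
ft_force: [0.9, -0.2, 0.6]
width: 87.9
grasp_force: 0.0
tr [-1.1, -0.7, 52.7] rot [0.001, 0.001, 0.001]
```

```bash
python3 -m creep '[{"translation":[-0.5,-0.5,15],"angular":[0,0,0],"jaw":1},{"translation":[-0.5,-0.5,32],"angular":[0,0,0],"jaw":1},{"translation":[-0.5,-0.5,46],"angular":[0,0,0],"jaw":1},{"translation":[-0.5,-0.5,52],"angular":[0,0,0],"jaw":1},{"translation":[-0.5,-0.5,52],"angular":[0,0,0],"jaw":1},{"translation":[-0.5,-0.5,52],"angular":[0,0,0],"jaw":0.3},{"translation":[-0.5,-0.5,52],"angular":[0,0,0],"jaw":0.3},{"translation":[-0.5,-0.5,52],"angular":[0,0,0],"jaw":0.3}]'
python3 -m creep '[{"translation":[0,0,0],"angular":[0,0,0],"jaw":0.3},{"translation":[0,0,0],"angular":[0,0,0],"jaw":0.3},{"translation":[0,0,0],"angular":[0,0,0],"jaw":0.3},{"translation":[0,0,-5],"angular":[0,0,0],"jaw":0.3},{"translation":[0,0,-15],"angular":[0,0,0],"jaw":0.3},{"translation":[0,0,-35],"angular":[0,0,0],"jaw":0.3},{"translation":[0,0,-60],"angular":[0,0,0],"jaw":0.3},{"translation":[0,0,-75],"angular":[0,0,0],"jaw":0.3}]'
python3 - <<'E'
from h import *
plan((594.3,-70.8,160,100.8))
E
```

```text
t: 54.85
ee_pos: [588.5, -300.3, 87.8]
orientation: [2.002, 2.421, 0.0]
ft_force: [0.2, 0.0, 0.2]
width: 61.5
grasp_force: 0.0
t: 55.85
ee_pos: [589.0, -300.5, 165.0]
orientation: [2.0, 2.419, 0.001]
ft_force: [-1.0, -0.6, -5.3]
width: 43.3
grasp_force: 30.0
tr [224.7, 48.3, 4.7] rot [0.002, 0.002, 0.001]
```

```bash
python3 -m creep '[{"translation":[30,6,0],"angular":[0,0,0],"jaw":0.3},{"translation":[75,16,0],"angular":[0,0,0],"jaw":0.3},{"translation":[120,26,0],"angular":[0,0,0],"jaw":0.3},{"translation":[165,35,0],"angular":[0,0,0],"jaw":0.3},{"translation":[205,44,0],"angular":[0,0,0],"jaw":0.3},{"translation":[224.5,48,0],"angular":[0,0,0],"jaw":0.3},{"translation":[224.5,48,0],"angular":[0,0,0],"jaw":0.3},{"translation":[224.5,48,0],"angular":[0,0,0],"jaw":0.3}]'
python3 -m creep '[{"translation":[0,0,10],"angular":[0,0,0],"jaw":0.3},{"translation":[0,0,30],"angular":[0,0,0],"jaw":0.3},{"translation":[0,0,50],"angular":[0,0,0],"jaw":0.3},{"translation":[0,0,64],"angular":[0,0,0],"jaw":0.3},{"translation":[0,0,71],"angular":[0,0,0],"jaw":0.3},{"translation":[0,0,74],"angular":[0,0,0],"jaw":0.3},{"translation":[0,0,74],"angular":[0,0,0],"jaw":0.3},{"translation":[0,0,74],"angular":[0,0,0],"jaw":0.3}]'
python3 - <<'E'
from h import *
plan((594.3,-70.8,88.5,100.8))
E
```

```text
t: 56.85
ee_pos: [593.4, -71.4, 162.6]
orientation: [2.002, 2.42, -0.0]
ft_force: [0.3, -0.2, -5.4]
width: 43.4
grasp_force: 30.0
t: 57.85
ee_pos: [593.7, -70.6, 88.9]
orientation: [2.001, 2.42, 0.001]
ft_force: [-0.4, -0.1, -5.4]
width: 43.7
grasp_force: 30.0
tr [-0.3, 0.6, 0.4] rot [0.001, 0.0, 0.0]
```

```bash
python3 -m creep '[{"translation":[0,0,0.4],"angular":[0,0,0],"jaw":0.3},{"translation":[0,0,0.9],"angular":[0,0,0],"jaw":0.3},{"translation":[0,0,0.9],"angular":[0,0,0],"jaw":0.3},{"translation":[0,0,0.9],"angular":[0,0,0],"jaw":0.9},{"translation":[0,0,0.9],"angular":[0,0,0],"jaw":0.9},{"translation":[0,0,0.9],"angular":[0,0,0],"jaw":0.9},{"translation":[0,0,0.9],"angular":[0,0,0],"jaw":0.9},{"translation":[0,0,0.9],"angular":[0,0,0],"jaw":0.9}]'
python3 -m creep '[{"translation":[0,0,-20],"angular":[0,0,0],"jaw":1},{"translation":[0,0,-50],"angular":[0,0,0],"jaw":1},{"translation":[0,0,-100],"angular":[0,0,0],"jaw":1},{"translation":[0,0,-150],"angular":[0,0,0],"jaw":1},{"translation":[10,0,-170],"angular":[0,0,0],"jaw":1},{"translation":[56,-36,-171],"angular":[0,0,0],"jaw":1},{"translation":[56,-36,-171],"angular":[0,0,0],"jaw":1},{"translation":[56,-36,-171],"angular":[0,0,0],"jaw":1}]'
python3 - <<'E'
from h import *
a=snap('wrist','w9');b=snap('scene','s9')
print(ctrl.get_obs()['ee_pos'])
for p in [(569.7,44.3,118),(594.3,-70.6,121),(525.6,-24.8,115),(494.9,59.3,27),(518.2,-117.9,12)]: print(w2px('wrist',p).round(1))
cv2.imwrite('pics/c9.png',cv2.hconcat([a[:300,100:500],b[60:360,150:550]])[:,:,::-1])
E
```

```text
t: 58.85
ee_pos: [593.2, -70.6, 87.4]
orientation: [-2.002, -2.421, 0.0]
ft_force: [0.2, -0.2, 0.5]
width: 78.8
grasp_force: 0.0
t: 59.85
ee_pos: [547.4, -22.1, 258.5]
orientation: [2.001, 2.422, 0.0]
ft_force: [0.1, -0.0, -1.1]
width: 87.6
grasp_force: 0.0
[547.9494337  -22.65426286 258.33088411]
[359.1 108.7]
[358.2 241.4]
[292.5 178. ]
[282.9  75. ]
[279.9 228.7]
```

View pics/c9.png

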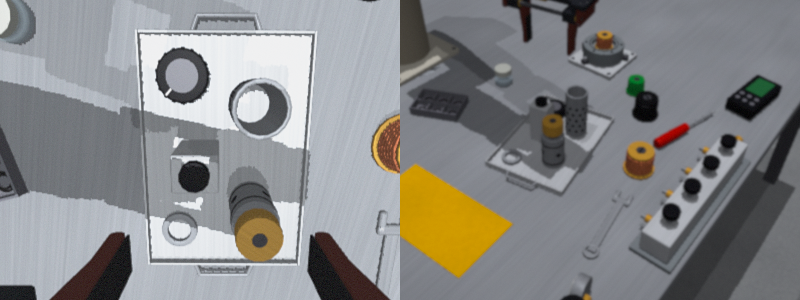

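The sleeve is at (360,108), the valve at (359,240) and the block at (293,178), each within about 1 px of where it started. The dial and ring have not moved, and the capsule stands in the well. Handing in.

```bash
python3 -c "
from workcell import ctrl
print(ctrl.close_job())"
```

```text
the job is handed in; nothing more can be done
None
```

I handed the job in at about 60 s; no verdict came back. In the last pictures the capsule stands upright in the well, and the sleeve, valve and block are back upright on their spots within about 1 pixel, with the dial and ring unmoved.

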